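# Release the catch and close the board test press

## Task

Two small test presses stand on the electronics bench, one with a green circuit board in its nest and one empty. On the press with the board, slide the red safety catch fully out to the side, then pull the yellow handle over towards the front until it stops, so that the press plate comes down on the board, and let go. Leave the red catch of the empty press as it is.

Things in the scene. Friction and masses are not known exactly. Their poses are not given: they have to be found in the camera images.
- press: Fixed test press with the green circuit board: aluminium base 220 x 140 x 22 mm, teal column up to 123 mm. Origin: centre of the base's underside, on the bench. x points from its front (board) to its back (column), y to its left, z up; turned up to 17 degrees. Dark guide block of the catch: x 52 to 74, y 23 to 45 mm, up to z 153. The joints' words use this frame.
- press_catch (a joint): Catch of the press with the board, m: 0 in, 0.040 fully out; starts at 0 to 0.008. Red upright round knob, 16 mm thick, z 137 to 187 mm, its axis at x = 0.063, y = 0.075 + value in the press's frame: it slides out towards +y. Needs 2 N, stays where left. Its 12 mm steel bolt at z 145 mm runs in to bar the handle's stem; out by over 20 mm it frees it.
- press_lever (a joint): Handle of the press with the board, rad: 0 leaning back (start), 1.40 at its stop, leaning forward. Yellow bar 16 mm thick, 100 mm long along y (centre y = 0), on a 14 mm stem; bar axis in the press's frame, m: x = 0.055 + 0.14 sin(0.55 - value), z = 0.105 + 0.14 cos(0.55 - value). Barred near 0 while the catch is in; then needs 3 to 6 N at the bar, stays where left.
- spare_catch_knob (a point): Red catch knob of the empty press, a fixed press like the other in all but its nest: no green board, only grey with brass pins. It stands about 0.3 m to one side of the other. Point: on the knob's axis, 167 mm above the bench. This catch must stay where it is.

How it is judged:
By the outcome, as a careful person would: the job done as asked, in the order asked, and still so for the second after the job is handed in, with the robot touching nothing.
It also fails if it takes over 45 s, if anything falls off the work surface, if the arm or the gripper's body presses on something with over 40 N, if the wrist force passes 120 N, or if a joint passes its speed limit or range.

## Robot

A 6-joint arm with a two-finger parallel gripper is mounted at the origin on the work surface. World frame = base frame: x ahead of the robot, y to its left, z up, the work surface at z = 0. Lengths are in m, angles in degrees, forces in N, time in s.
With the tool pointing down it reaches from about 0.4 to 0.825 m from the base axis. Payload 7 kg.
Tool frame: the origin (TCP) lies on the front face of the gripper's body, between the roots of the fingers; the fingertips stand 66 mm ahead of it and the grasp point (between the pads) lies 47 mm ahead of it; z points along the fingers, y is the line along which they close (so a half turn about z gives the same grasp; the last joint's range is limited). The gripper opens to 88 mm and grips with 3 to 60 N. Pads are 19 mm wide; open, the fingers measure 130 mm over their backs; the gripper's body (78 mm by 193 mm) begins 47 mm behind the grasp point.
Start: joints at [80.163, 20.546, 0.682, 0, -70.136, -16.507], TCP at [0.3, 0.605, 0.292] pointing down, gripper open.
Joint ranges: [-176.03, 176.03], [-82.01, 121.73], [-58.28, 71.71], [-173.87, 95.51], [-174.79, -0.11], [-173.66, 173.66]. Speed limits (degrees/s): [136.94, 136.94, 172.46, 180, 180, 180].

## Interface

Orientations are given as [roll, pitch, yaw] about the fixed x, y, z axes, in that order (R = Rz(yaw) Ry(pitch) Rx(roll)).
In Python, from plant import ctrl gives the robot as it stands.
- The arm moves only by the tool send_rows, never from a script. Its argument "deltas" is a list of rows, each a list of 2 entries, a list of its own where there are three numbers: the shift along the tool's x, y, z each as a share of 800 mm, from -1 to 1, then the turn about the tool's z as a share of 90 degrees, from -1 to 1. A call has exactly 5 rows; each row is the pose to reach, as a shift and turn from the pose commanded when the call began, along the tool's axes at that moment; what a row does not reach only later rows make up. A row lasts 1/12 s, in which the tool goes at most 41.7 mm and 7.16 degrees, less where a joint would pass 70% of its speed; a pose out of reach is approached as far as the arm can. A call with a number of a shift or a turn outside -1 to 1 is refused whole. A call with a gripper value outside its range is refused whole. "gripper" is the opening, from 0 (shut) to 1 (fully open), set as the call begins (left out, the last holds). The fingers move at their own pace and stop on an object; the grip force is fixed at half the most. Time passes only in rows, so rows that repeat a pose let the fingers close, or fill a call up. It gives the time, the measured TCP pose, the force, the opening and the grip force at its end, in the units of the state.
- ctrl.get_obs(): the state, without advancing time (a new reading comes with each control period).
- ctrl.snapshot(name): name is "scene" or "side" or "wrist"; returns a dict with "color" (480x640x3 uint8, red, green, blue), "vertical_fov" (degrees; the focal length in pixels is half the picture's height over the tangent of half this angle, whatever the lens; pixels are square), "cx", "cy" (the principal point, pixels), "rvec" (rotation vector, rad) and "tvec" (3), from world to camera coordinates, as OpenCV has them. Camera axes: x right, y down, z forward; pixel columns grow to the right and rows downward; lengths in m; the calibration is good to about 2 mm. The wrist camera is an equidistant fisheye: a pixel r from the principal point sees the ray r / f radians off the axis. A picture is of the moment at which its call begins. There is no depth.
- ctrl.close_job(): hands the job in; it is judged then, once.
Trained networks look in a picture, given as the dict that the camera call returned (one of the last four; its "shot" number tells which), for a name from the list of things; names that differ only in an ending like _2 or _b are one class to them, and where a whole thing is asked for, a point or a joint stands for the part that bears it (a point fixed in the world has none). Each returns a list of dicts, best first, with "conf" (0 to 1); they miss things now and then, are a little off and sometimes report something else, mostly with a low value. They report only what shows in the picture. A call takes as long as a camera call.
- ctrl.boxes_of(picture, thing): "xy" ([column, row] as shares, 0 to 1, of the picture: columns of its width, rows of its height, amid what is visible of it).
- ctrl.cut_out(picture, thing): "pixels" (480x640 bool, what is visible of it) and "xy" ([column, row] as shares, 0 to 1, of the picture: columns of its width, rows of its height, amid what is visible of it).
The state is a dict: "clock": time; "joint_pos": joint angles; "qvel": joint speeds; "tau": joint torques, N m; "tool_pos": TCP position; "orientation": TCP orientation; "force": force on the tool from outside, world axes, zero at the start; "moment": the same for the moment, N m; "opening": finger opening in m; "gripper_force": force on a finger pad.
Only numpy, scipy, OpenCV 4.12 (cv2) and the standard library are available. Lean on these libraries where they do the work, as an engineer would, in place of code of your own. Each camera call takes 0.05 s, during which the arm holds its last target. There are 200 camera calls.

## Working session

There is one attempt and no reset: what is moved stays moved. The work goes in short steps, Python scripts to look and compute and a tool call to move; the robot and the scene stay as the last step left them, time stands still between calls to the robot, and variables do not carry over. Pictures are saved under pics/ and viewed, at most 10 in all, crops included, and the job is handed in when it is done.

Besides the shell and the picture viewer there is one more tool, called after ">>>" in YAML: its name, and indented under it one key for each argument. send_rows: Moves the arm, as the interface text tells. Shift numbers are shares of 800 mm and turn numbers shares of 90 degrees, none past 1 either way. Its arguments: {"type":"object","properties":{"deltas":{"type":"array","items":{"type":"array"}},"gripper":{"type":"number"}},"required":["deltas"]}

```bash
mkdir -p pics; ls; python3 - <<'E'
from plant import ctrl
import cv2,numpy as np
o=ctrl.get_obs();print({k:np.round(v,3) for k,v in o.items()})
ims=[]
for n in ["scene","side"]:
    p=ctrl.snapshot(n)
    cv2.imwrite(f"pics/{n}0.png",p["color"][:,:,::-1])
    print(n,p["vertical_fov"],p["cx"],p["cy"],p["rvec"],p["tvec"])
    for t in ["press","press_catch","press_lever","spare_catch_knob"]:
        for f in (ctrl.boxes_of,ctrl.cut_out):
            print(t,f.__name__,[(np.round(np.array(d["xy"])*[640,480],1),round(d["conf"],2)) for d in f(p,t)][:4])
E
```

```text
pics
{'clock': np.float64(0.0), 'joint_pos': array([ 8.0161e+01,  2.0592e+01,  6.3400e-01, -2.2000e-02, -7.0137e+01,
       -1.6508e+01]), 'qvel': array([ 0.016, -0.063,  0.024,  0.021, -0.119,  0.094]), 'tau': array([-2.0000e-03, -5.8271e+01,  2.9306e+01,  6.9980e+00,  7.0000e-03,
       -0.0000e+00]), 'tool_pos': array([0.299, 0.605, 0.291]), 'orientation': array([ 1.79904e+02, -7.00000e-03, -2.63540e+01]), 'force': array([ 0.063,  0.045, -0.137]), 'moment': array([ 0.023, -0.047,  0.036]), 'gripper_force': np.float64(0.0), 'opening': np.float64(0.087)}
scene 51.857843626523746 325.23389336057875 233.3675617089371 [ 0.72804919  2.7938347  -0.81544394] [ 0.434362   -0.18770089  1.05451685]
press call [(array([264.2, 174.2]), 0.76), (array([193.1, 129.9]), 0.34)]
press call [(array([264.6, 174.8]), 0.67)]
press_catch call [(array([243.2, 166.3]), 0.65), (array([373.8, 309.8]), 0.25)]
press_catch call [(array([246.3, 164.1]), 0.86)]
press_lever call [(array([193.8, 127.1]), 0.74)]
press_lever call []
spare_catch_knob call [(array([369.7, 310.1]), 0.57)]
spare_catch_knob call [(array([371.6, 308.8]), 0.55)]
side 54.59748930760512 319.2849049895561 243.6025501835748 [ 2.07224695 -0.37617802  0.18420276] [-0.49327277  0.23389084  0.65007077]
press call [(array([372.8, 385.1]), 0.84)]
press call [(array([372.2, 384.4]), 0.96)]
press_catch call [(array([386.6, 277.8]), 0.56)]
press_catch call [(array([386.8, 279.1]), 0.94)]
press_lever call [(array([448.1, 268.5]), 0.72)]
press_lever call [(array([447.4, 268.2]), 0.67)]
spare_catch_knob call [(array([285.6, 193.6]), 0.57)]
spare_catch_knob call [(array([287.9, 193.2]), 0.8)]
```

View pics/scene0.png

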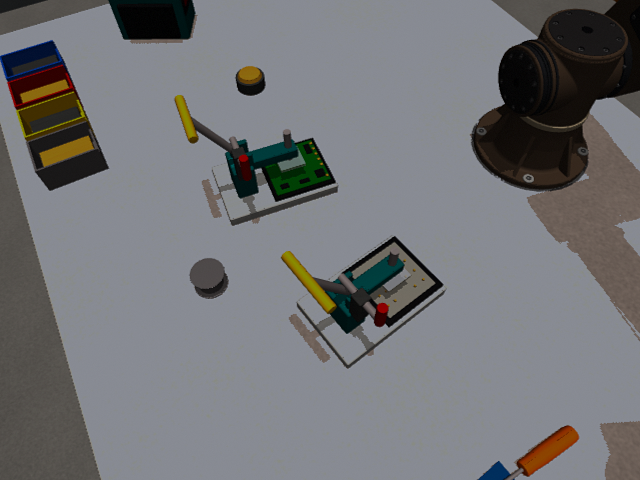

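View pics/side0.png

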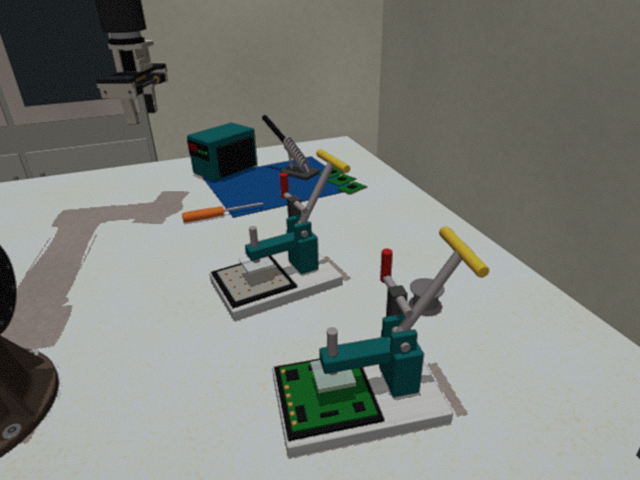

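Scene: the green-board press is the upper one, with its knob at about (245,167) and its bar from (180,98) to (193,139). In the side view it is the nearer press, with its knob at (387,263) and its bar from (446,233) to (483,270). I'll fit the press pose from these points.

```bash
cat > h.py <<'E'
import numpy as np,cv2
from scipy.optimize import least_squares
def proj(p,X):
    f=240/np.tan(np.radians(p["vertical_fov"])/2)
    K=np.array([[f,0,p["cx"]],[0,f,p["cy"]],[0,0,1.]])
    return cv2.projectPoints(np.array(X,float),np.array(p["rvec"]),np.array(p["tvec"]),K,None)[0][:,0]
def W(q,X):  # press->world
    c,s=np.cos(q[2]),np.sin(q[2]);X=np.array(X,float)
    return np.c_[q[0]+c*X[:,0]-s*X[:,1],q[1]+s*X[:,0]+c*X[:,1],X[:,2]]
def bar(v,y): return [.055+.14*np.sin(.55-v),y,.105+.14*np.cos(.55-v)]
def knob(v,z): return [.063,.075+v,z]
E
python3 - <<'E'
from plant import ctrl
from h import *
P={n:ctrl.snapshot(n) for n in("scene","side")}
def pts(v): return {"scene":[bar(0,.05),bar(0,-.05),knob(v,.187),knob(v,.137),[.11,.07,0],[-.11,.07,0]],
 "side":[bar(0,.05),bar(0,-.05),knob(v,.187),knob(v,.137),[-.11,-.07,0],[.11,-.07,0],[-.11,.07,.022]]}
obs={"scene":[(193,138),(180,99),(244,158),(247,178),(234,221),(337,187)],
 "side":[(446,233),(483,270),(387,252),(387,274),(288,457),(452,423),(275,367)]}
r=lambda q:np.concatenate([(proj(P[n],W(q,pts(q[3])[n]))-np.array(obs[n])).ravel() for n in P])
s=least_squares(r,[.6,.1,0,.004],loss="soft_l1",x_scale=[.1,.1,.1,.01])
print(s.x,np.degrees(s.x[2]));print(np.round(r(s.x).reshape(-1,2),1))
q=s.x
print("knob",W(q,[knob(q[3],.162)]),"knob out",W(q,[knob(.04,.162)]))
for v in(0,.35,.7,1.05,1.4):print(v,W(q,[bar(v,0)]))
# spare knob
k=[("scene",(381,315)),("side",(285,183))]
g=lambda x:np.concatenate([(proj(P[n],[x])[0]-u) for n,u in k])
t=least_squares(g,[.6,.4,.167]);print(t.x,t.fun)
E
```

```text
[ 0.51816246 -0.17492508 -0.12815382  0.00621193] -7.342673297694805
[[ 0.1  1.6]
 [-1.4 -1.3]
 [-0.9  0. ]
 [ 0.2 -0.2]
 [-2.6  5.1]
 [ 0.7  4.9]
 [-1.7 -2.4]
 [ 0.9  2.2]
 [ 0.  -2.3]
 [-1.7  5.7]
 [-0.2  1.6]
 [ 0.6  0.7]
 [-3.2 -1.8]]
knob [[ 0.59102498 -0.10243074  0.162     ]] knob out [[ 0.59534321 -0.06891975  0.162     ]]
0 [[ 0.64528756 -0.19130643  0.22435343]]
0.35 [[ 0.60029705 -0.18550895  0.24220932]]
0.7 [[ 0.55196166 -0.17928045  0.24342795]]
1.05 [[ 0.50614227 -0.17337616  0.22786156]]
1.4 [[ 0.46839469 -0.16851201  0.19739764]]
[0.53817898 0.22583361 0.16626323] [-0.3598541   0.09076558 -0.52645806 -0.07421782]
```

>>> send_rows:
  deltas:
    - [[0, 0, -0.04], -0.07]
    - [[0, 0, -0.08], -0.14]
    - [[0, 0, -0.11], -0.211]
    - [[0.035, 0.03, -0.11], -0.211]
    - [[0.07, 0.06, -0.11], -0.211]
  gripper: 0.6

```text
clock: 1.42
tool_pos: [0.3282, 0.5378, 0.3812]
orientation: [-179.9, -0.0, -7.2]
force: [1.1, 0.4, -0.9]
opening: 0.0595
gripper_force: 0.0
```

>>> send_rows:
  deltas:
    - [[0.025, 0.043, 0], 0]
    - [[0.05, 0.086, 0], 0]
    - [[0.075, 0.129, 0], 0]
    - [[0.1, 0.172, 0], 0]
    - [[0.125, 0.215, 0], 0]

```text
clock: 1.83
tool_pos: [0.4058, 0.3517, 0.3805]
orientation: [-180.0, -0.0, -7.3]
force: [0.3, 0.3, 1.2]
opening: 0.0527
gripper_force: 0.0
```

>>> send_rows:
  deltas:
    - [[0.025, 0.043, 0], 0]
    - [[0.05, 0.086, 0], 0]
    - [[0.075, 0.129, 0], 0]
    - [[0.1, 0.172, 0], 0]
    - [[0.125, 0.215, 0], 0]

```text
clock: 2.25
tool_pos: [0.483, 0.1683, 0.3807]
orientation: [-180.0, -0.0, -7.3]
force: [1.1, 0.5, 0.4]
opening: 0.0526
gripper_force: 0.0
```

>>> send_rows:
  deltas:
    - [[0.025, 0.043, 0], 0]
    - [[0.05, 0.086, 0], 0]
    - [[0.075, 0.129, 0], 0]
    - [[0.1, 0.172, 0], 0]
    - [[0.125, 0.215, 0], 0]

```text
clock: 2.67
tool_pos: [0.5602, -0.0152, 0.3806]
orientation: [-180.0, -0.0, -7.3]
force: [1.8, 0.0, 0.9]
opening: 0.0525
gripper_force: 0.0
```

>>> send_rows:
  deltas:
    - [[0.02, 0.04, 0], 0]
    - [[0.04, 0.08, 0], 0]
    - [[0.052, 0.103, 0], 0]
    - [[0.052, 0.103, 0], 0]
    - [[0.052, 0.103, 0], 0]

```text
clock: 3.08
tool_pos: [0.5907, -0.1015, 0.3796]
orientation: [180.0, 0.0, -7.5]
force: [-1.9, 0.1, 0.9]
opening: 0.0526
gripper_force: 0.0
```

```bash
python3 - <<'E'
from plant import ctrl
from h import *
o=ctrl.get_obs();print(o["tool_pos"],o["orientation"])
q=[.51816,-.17493,-.12815]
p=ctrl.snapshot("wrist");im=p["color"][:,:,::-1].copy()
f=240/np.tan(np.radians(p["vertical_fov"])/2);R=cv2.Rodrigues(np.array(p["rvec"]))[0]
def fish(X):
    c=(R@np.array(X).T).T+np.array(p["tvec"]).ravel()
    r=np.hypot(c[:,0],c[:,1]);t=np.arctan2(r,c[:,2])
    return np.c_[p["cx"]+f*t*c[:,0]/r,p["cy"]+f*t*c[:,1]/r]
u=fish(W(q,[knob(.0062,.187),knob(.0062,.137),bar(0,.05),bar(0,-.05),[-.11,.07,.022],[-.11,-.07,.022],[.11,.07,.022],[.11,-.07,.022]]))
print(np.round(u))
for a in u: cv2.drawMarker(im,tuple(int(v) for v in a),(255,0,255),0,12,1)
cv2.imwrite("pics/w1.png",im)
E
```

```text
[ 0.59070838 -0.10149116  0.37962231] [ 1.79991346e+02  4.87826315e-02 -7.50333171e+00]
[[323. 227.]
 [323. 214.]
 [370. 145.]
 [505. 152.]
 [331. 322.]
 [430. 319.]
 [332. 157.]
 [443. 159.]]
```

View pics/w1.png

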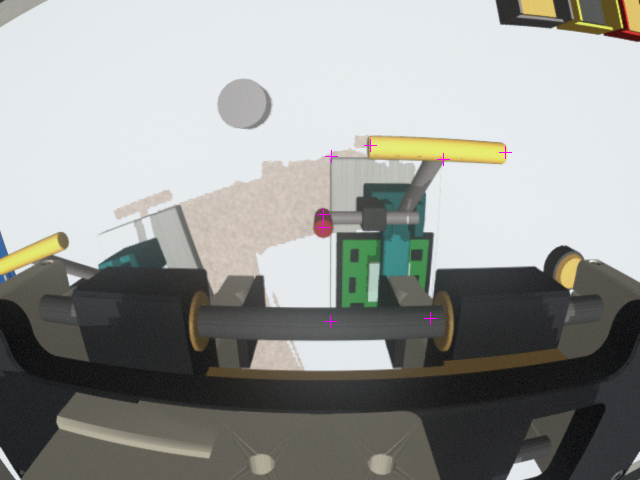

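```bash
python3 - <<'E'
from plant import ctrl
from h import *
p=ctrl.snapshot("wrist");R=cv2.Rodrigues(np.array(p["rvec"]))[0]
c=-R.T@np.array(p["tvec"]).ravel();o=ctrl.get_obs();d=c-o["tool_pos"]
a=-.1309;print(d,d[:2]@[np.cos(a),np.sin(a)],"fwd",R[2])
E
```

```text
[ 0.07013768 -0.00875864  0.09267151] 0.07068087578623593 fwd [-0.26147     0.03470059 -0.96458763]
```

>>> send_rows:
  deltas:
    - [[0, 0, 0.04], 0]
    - [[0, 0, 0.08], 0]
    - [[0, 0, 0.1], 0]
    - [[0, 0, 0.11], 0]
    - [[0, 0, 0.11], 0]

```text
clock: 3.6
tool_pos: [0.5899, -0.0992, 0.2908]
orientation: [180.0, 0.1, -7.3]
force: [-0.1, 0.1, -1.0]
opening: 0.0526
gripper_force: 0.0
```

>>> send_rows:
  deltas:
    - [[0, 0, 0.025], 0]
    - [[0, 0, 0.05], 0]
    - [[0, 0, 0.07], 0]
    - [[0, 0, 0.071], 0]
    - [[0, 0, 0.071], 0]

```text
clock: 4.02
tool_pos: [0.5911, -0.0998, 0.2364]
orientation: [180.0, -0.0, -7.3]
force: [1.1, 0.3, 0.3]
opening: 0.0526
gripper_force: 0.0
```

>>> send_rows:
  deltas:
    - [[0, 0, 0], 0]
    - [[0, 0, 0], 0]
    - [[0, 0, 0], 0]
    - [[0, 0, 0], 0]
    - [[0, 0, 0], 0]
  gripper: 0.1

```text
clock: 4.43
tool_pos: [0.5908, -0.1002, 0.236]
orientation: [-180.0, -0.1, -7.4]
force: [0.5, -0.6, 0.5]
opening: 0.025
gripper_force: 0.0
```

>>> send_rows:
  deltas:
    - [[0, 0, 0], 0]
    - [[0, 0, 0], 0]
    - [[0, 0, 0], 0]
    - [[0, 0, 0], 0]
    - [[0, 0, 0], 0]

```text
clock: 4.85
tool_pos: [0.5908, -0.1004, 0.2357]
orientation: [180.0, -0.0, -7.4]
force: [0.0, -2.0, 4.2]
opening: 0.0151
gripper_force: 30.0
```

>>> send_rows:
  deltas:
    - [[0, -0.008, 0], 0]
    - [[0, -0.016, 0], 0]
    - [[0, -0.024, 0], 0]
    - [[0, -0.032, 0], 0]
    - [[0, -0.036, 0], 0]

```text
clock: 5.27
tool_pos: [0.5945, -0.0706, 0.2356]
orientation: [-180.0, -0.0, -7.3]
force: [-0.9, -1.4, 5.0]
opening: 0.0149
gripper_force: 30.0
```

>>> send_rows:
  deltas:
    - [[0, -0.002, 0], 0]
    - [[0, -0.003, 0], 0]
    - [[0, -0.004, 0], 0]
    - [[0, -0.005, 0], 0]
    - [[0, -0.005, 0], 0]

```text
clock: 5.68
tool_pos: [0.5949, -0.068, 0.2356]
orientation: [179.9, 0.0, -7.3]
force: [-0.2, -6.9, 3.9]
opening: 0.0151
gripper_force: 30.0
```

>>> send_rows:
  deltas:
    - [[0, -0.001, 0], 0]
    - [[0, -0.002, 0], 0]
    - [[0, -0.003, 0], 0]
    - [[0, -0.003, 0], 0]
    - [[0, -0.003, 0], 0]

```text
clock: 6.1
tool_pos: [0.5948, -0.0676, 0.2355]
orientation: [179.8, 0.0, -7.4]
force: [-0.7, -16.3, 3.1]
opening: 0.0151
gripper_force: 30.0
```

>>> send_rows:
  deltas:
    - [[0, 0, 0], 0]
    - [[0, 0, 0], 0]
    - [[0, 0, 0], 0]
    - [[0, 0, 0], 0]
    - [[0, 0, 0], 0]
  gripper: 0.55

```text
clock: 6.52
tool_pos: [0.595, -0.0646, 0.2349]
orientation: [-180.0, 0.0, -7.3]
force: [0.0, 0.3, 0.2]
opening: 0.0428
gripper_force: 0.0
```

>>> send_rows:
  deltas:
    - [[0, 0, -0.03], 0]
    - [[0, 0, -0.06], 0]
    - [[0, 0, -0.1], 0]
    - [[0, 0, -0.13], 0]
    - [[0, 0, -0.13], 0]

```text
clock: 6.93
tool_pos: [0.5971, -0.065, 0.3452]
orientation: [-179.9, -0.5, -7.3]
force: [0.4, 0.1, 1.3]
opening: 0.0484
gripper_force: 0.0
```

```bash
python3 - <<'E'
from plant import ctrl
from h import *
q=[.51816,-.17493,-.12815]
p=ctrl.snapshot("side");im=p["color"][:,:,::-1].copy()
for v in(0.006,.04):
    u=proj(p,W(q,[knob(v,.187),knob(v,.137)]));print(u.round())
cv2.imwrite("pics/s2.png",cv2.resize(im[180:420,240:560],None,fx=2,fy=2))
o=ctrl.get_obs();t=o["tool_pos"];print(t)
B=W(q,[bar(0,0)])[0];c,s=np.cos(q[2]),np.sin(q[2])
T=B[:2]+np.array([c,s])*.035;d=T-t[:2]
print("to behind bar, tool x,y shares",(d@[c,s])/.8,(d@[s,-c])/.8)
E
```

```text
[[387. 250.]
 [385. 280.]]
[[379. 238.]
 [378. 267.]]
[ 0.59622886 -0.06475427  0.34234834]
to behind bar, tool x,y shares 0.12478490493072567 0.14906182293515058
```

View pics/s2.png

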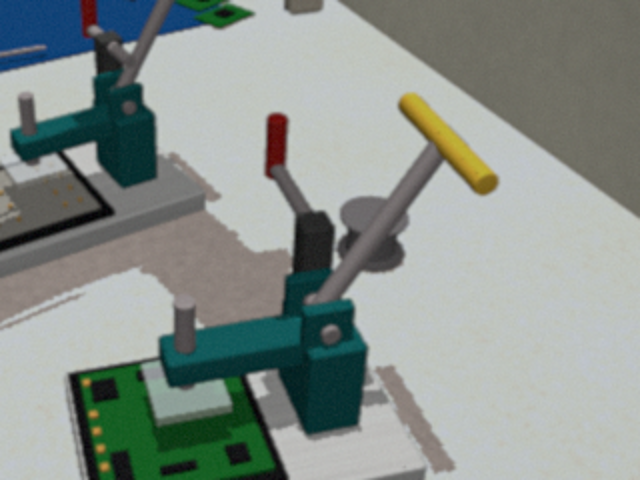

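The knob is now at about (379,239) in the full side picture, which is the predicted fully-out position. Next I'll go behind the bar.

>>> send_rows:
  deltas:
    - [[0.035, 0.035, 0], 0]
    - [[0.07, 0.07, 0], 0]
    - [[0.1, 0.11, 0], 0]
    - [[0.125, 0.149, 0], 0]
    - [[0.125, 0.149, 0], 0]
  gripper: 0.42

```text
clock: 7.4
tool_pos: [0.6804, -0.2009, 0.3357]
orientation: [179.9, 0.2, -7.5]
force: [-0.1, 0.6, -1.1]
opening: 0.0368
gripper_force: 0.0
```

>>> send_rows:
  deltas:
    - [[0, 0, 0.03], 0]
    - [[0, 0, 0.06], 0]
    - [[0, 0, 0.09], 0]
    - [[0, 0, 0.095], 0]
    - [[0, 0, 0.095], 0]

```text
clock: 7.82
tool_pos: [0.678, -0.1959, 0.2604]
orientation: [180.0, 0.3, -7.4]
force: [0.1, -0.8, 0.1]
opening: 0.0371
gripper_force: 0.0
```

>>> send_rows:
  deltas:
    - [[-0.015, 0, 0], 0]
    - [[-0.03, 0, -0.005], 0]
    - [[-0.045, 0, -0.011], 0]
    - [[-0.06, 0, -0.017], 0]
    - [[-0.075, 0, -0.022], 0]

```text
clock: 8.23
tool_pos: [0.6205, -0.1886, 0.2841]
orientation: [180.0, -0.3, -7.3]
force: [4.7, -0.9, 1.3]
opening: 0.0365
gripper_force: 2.3
```

>>> send_rows:
  deltas:
    - [[-0.012, 0, -0.001], 0]
    - [[-0.024, 0, -0.002], 0]
    - [[-0.036, 0, -0.003], 0]
    - [[-0.048, 0, -0.002], 0]
    - [[-0.06, 0, -0.001], 0]

```text
clock: 8.65
tool_pos: [0.5709, -0.1823, 0.2817]
orientation: [180.0, 0.0, -7.4]
force: [4.0, -0.3, 3.3]
opening: 0.0368
gripper_force: 1.7
```

>>> send_rows:
  deltas:
    - [[-0.012, 0, 0.002], 0]
    - [[-0.024, 0, 0.005], 0]
    - [[-0.036, 0, 0.01], 0]
    - [[-0.048, 0, 0.015], 0]
    - [[-0.058, 0, 0.02], 0]

```text
clock: 9.07
tool_pos: [0.5244, -0.1764, 0.2649]
orientation: [-180.0, 0.1, -7.4]
force: [2.0, 0.3, 2.2]
opening: 0.037
gripper_force: 1.3
```

>>> send_rows:
  deltas:
    - [[-0.009, 0, 0.006], 0]
    - [[-0.018, 0, 0.013], 0]
    - [[-0.027, 0, 0.02], 0]
    - [[-0.036, 0, 0.028], 0]
    - [[-0.044, 0, 0.036], 0]

```text
clock: 9.48
tool_pos: [0.4901, -0.172, 0.2362]
orientation: [180.0, 0.0, -7.4]
force: [1.5, -0.5, 2.3]
opening: 0.0366
gripper_force: 1.2
```

>>> send_rows:
  deltas:
    - [[-0.002, 0, 0.001], 0]
    - [[-0.004, 0, 0.002], 0]
    - [[-0.006, 0, 0.003], 0]
    - [[-0.006, 0, 0.003], 0]
    - [[-0.006, 0, 0.003], 0]

```text
clock: 9.9
tool_pos: [0.4875, -0.1715, 0.2341]
orientation: [-180.0, -0.1, -7.3]
force: [7.8, -3.1, -6.8]
opening: 0.0369
gripper_force: 4.5
```

>>> send_rows:
  deltas:
    - [[-0.001, 0, 0], 0]
    - [[-0.002, 0, 0], 0]
    - [[-0.003, 0, 0], 0]
    - [[-0.003, 0, 0], 0]
    - [[-0.003, 0, 0], 0]

```text
clock: 10.32
tool_pos: [0.487, -0.1713, 0.2343]
orientation: [-180.0, -0.3, -7.3]
force: [16.2, -6.3, -12.9]
opening: 0.037
gripper_force: 8.4
```

```bash
python3 - <<'E'
from plant import ctrl
from h import *
q=[.51816,-.17493,-.12815]
p=ctrl.snapshot("side");im=p["color"][:,:,::-1].copy()
for v in(1.3,1.4):
    u=proj(p,W(q,[bar(v,.05),bar(v,-.05)]));print(u.round(1))
    for a in u: cv2.drawMarker(im,tuple(int(x) for x in a),(255,0,255) if v>1.35 else (255,255,0),0,5,1)
cv2.imwrite("pics/s3.png",cv2.resize(im[200:440,220:540],None,fx=2.5,fy=2.5))
E
```

```text
[[318.  259. ]
 [337.9 307.1]]
[[310.6 266.7]
 [329.2 315.9]]
```

View pics/s3.png

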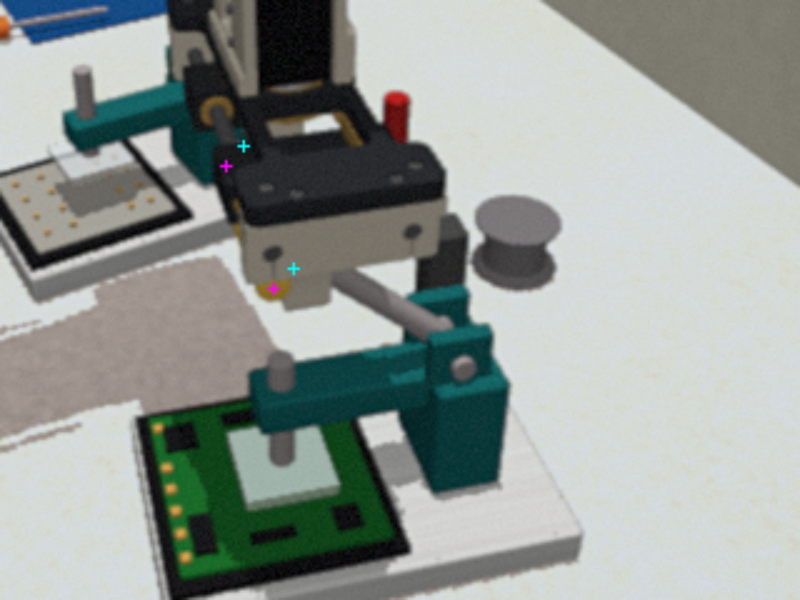

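The bar's end shows at about (272,290) in the crop, right on the 1.40 rad marker, and the plate is down on the board. I'll back off and rise.

>>> send_rows:
  deltas:
    - [[0.006, 0, 0], 0]
    - [[0.013, 0, 0], 0]
    - [[0.022, 0, 0], 0]
    - [[0.022, 0, -0.02], 0]
    - [[0.022, 0, -0.05], 0]

```text
clock: 10.78
tool_pos: [0.5002, -0.1732, 0.2723]
orientation: [180.0, 0.4, -7.4]
force: [0.1, 0.6, -0.1]
opening: 0.0366
gripper_force: 0.0
```

>>> send_rows:
  deltas:
    - [[0, 0, -0.04], 0]
    - [[0, 0, -0.08], 0]
    - [[0, 0, -0.12], 0]
    - [[0, 0, -0.16], 0]
    - [[0, 0, -0.16], 0]

```text
clock: 11.2
tool_pos: [0.5029, -0.1742, 0.4093]
orientation: [179.9, -0.5, -7.3]
force: [0.5, -0.9, 1.7]
opening: 0.0369
gripper_force: 0.0
```

```bash
python3 - <<'E'
from plant import ctrl
from h import *
q=[.51816,-.17493,-.12815]
p=ctrl.snapshot("side");im=p["color"][:,:,::-1].copy()
u=proj(p,W(q,[bar(1.4,.05),bar(1.4,-.05),knob(.04,.187)]))
for a in u: cv2.drawMarker(im,tuple(int(x) for x in a),(255,0,255),0,5,1)
cv2.imwrite("pics/s4.png",cv2.resize(im[150:440,220:540],None,fx=2,fy=2))
E
```

```text
(no output)
```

View pics/s4.png

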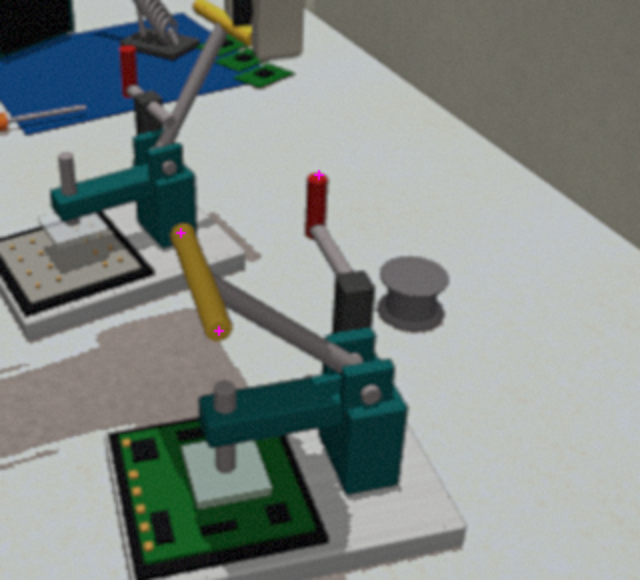

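The bar lies on the 1.40 rad markers at (181,233) and (219,330). The knob top is on the fully-out marker at (318,176), and the spare catch has not moved. The arm is clear of everything, so I'm handing in.

```bash
python3 -c "
from plant import ctrl
print(ctrl.close_job())"
```

```text
the job is handed in; nothing more can be done
None
```

The job is handed in: on the press with the board, the red catch is fully out and the yellow handle is over at its front stop with the plate down on the board. The robot is clear, and the empty press's catch was not touched.

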